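# Feed an offcut through the chute flap

### The job

Push the wood offcut along the raised deck of the offcut chute, through the yellow hanging flap and over the sill, so that it drops into the green-floored tray behind, then draw the fingers back so that the flap swings shut. Only push it with the fingertips, never lift it, and leave the eraser lying beside it on the deck where it is.

Things in the scene. Friction and masses are not known exactly. Their poses are not given: they have to be found in the camera images.
- offcut: Small block of bare wood, 30 x 45 x 30 mm (x, y, z), 20 to 40 g, lying loose on the deck in front of the flap, long (y) axis roughly along the chute. Origin at the centre of its underside.
- offcut_chute: Open-topped plywood chute, 300 mm long (x = -150 to 150), 230 mm wide, fixed to the table. Origin at table height under the middle of the shut flap; x axis along the chute away from the robot, y left, z up. Side panels 10 mm thick, 80 mm high; at x = -18 to 18 mm they rise to 143 mm as cheeks carrying the flap. No bar across the top: a downward finger can follow the part past the flap's plane.
- flap (a joint): Yellow gravity flap, rad: 0 = hanging shut, to 1.4 as its lower edge swings away from the robot (chute +x) and up; it cannot swing towards the robot. 30 g, smooth, no spring or latch; falls shut when nothing props it. Pivots 133 mm above the table at chute x = 0. Plate 196 mm wide, 4 mm thick, 73 to 97 mm above the table when shut; above it only thin side arms at chute y = +-99 mm.
- flap_edge (a point): Middle of the flap's lower edge, 60 mm from the pivot axis.
- eraser: Blue and white eraser, 19 x 42 x 13 mm (x, y, z), lying loose on the deck beside the offcut, to its left or right. Origin at the centre of its underside. To be left where it is.
- sill (a point): Middle of the sill: edge of the slippery metal strip (15 mm wide) that ends the grey deck, chute x = 25 mm, 70 mm above the table. The level deck (210 mm wide between the side panels, y = -105 to 105) runs from chute x = -150 mm to here.
- tray (a point): Middle of the tray's green floor, chute x = 82 mm, 4 mm above the table. The tray runs from the sill (x = 25 mm) to the end wall (x = 140 mm, 100 mm high), 210 mm wide.
Not all that is in view belongs to the job. What is meant by the offcut is not pink, and is the larger of those in its own colour.

How it is judged:
On the way:
1. the offcut is under the swung-open flap, still on the deck (value of joint flap above 0.5 rad and x of offcut in the frame of offcut_chute between -0.03 and 0.05 m and z of offcut in the frame of offcut_chute above 0.055 m), for 0.05 s.
At the end, for the whole second after the job is handed in: The offcut lies at rest in the tray behind the sill (any way up, its origin less than 50 mm above the table), the flap hangs shut (under 0.06 rad), and the eraser is within 20 mm of where it lay (x of offcut in the frame of offcut_chute between 0.025 and 0.142 m and y of offcut in the frame of offcut_chute between -0.107 and 0.107 m and z of offcut in the frame of offcut_chute below 0.05 m and linear speed of offcut below 0.02 m/s and value of joint flap below 0.06 rad and distance of eraser from where it was at the start of the episode below 0.02 m); the robot touches nothing.
It fails at once if the offcut is lifted (its origin more than 20 mm above the deck) (z of offcut in the frame of offcut_chute above 0.09 m).
It fails at once if the eraser is shifted more than 20 mm (distance of eraser from where it was at the start of the episode above 0.02 m).
It also fails if it takes over 34 s, if anything falls off the work surface, if the arm or the gripper's body presses on something with over 40 N, if the wrist force passes 120 N, or if a joint passes its speed limit or range.

### The arm

A 6-joint arm with a two-finger parallel gripper is mounted at the origin on a cart in front of the work surface, level with it; the furniture and walls round the work are solid. World frame = base frame: x ahead of the robot, y to its left, z up, the work surface at z = 0. Lengths are in m, angles in rad, forces in N, time in s.
With the tool pointing down it reaches from about 0.35 to 1 m from the base axis. Payload 7.1 kg.
Tool frame: the origin (TCP) lies midway between the tips of the shut fingers; the grasp point (between the pads) lies robot.hold_point_z behind it (robot.hold_point_z is the distance from the TCP to the grasp point, in m); y points along the fingers, x is the direction in which the jaws open and shut, and the axes are right-handed (so a half turn about y gives the same grasp; the last joint's range is limited). The gripper opens to 85 mm and grips with 20 to 120 N. Pads are 22 mm wide; open, the fingers measure 114 mm over their backs; the gripper's body (76 mm by 85 mm) begins 54 mm behind the grasp point. The pads swing forward as they close: fully open they stand 13 mm farther back than shut.
Start: joints at [-1.234, 0.423, 1.63, -0, 1.089, -0.019], TCP at [0.218, -0.586, 0.231] pointing down, gripper open.
Joint ranges: [-3, 3], [-0.9, 2.11], [0.09, 2.58], [-1.31, 4.45], [0.11, 2.69], [-2.54, 2.54]. Speed limits (rad/s): [2.39, 2.39, 3.01, 3.14, 3.14, 3.14].

### API

Orientations are given as a unit quaternion [w, x, y, z].
In Python, from plant import robot gives the robot as it stands.
- The arm moves only by the tool send_rows, never from a script. Its argument "commands" is a list of rows, each a list of 3 entries, a list of its own where there are three numbers: the opening, from 0 (shut) to 1 (fully open), then the shift along the tool's x, y, z in m, then the turn about the tool's y in rad. A call has 1 to 20 rows; each row shifts and turns the commanded pose from where the row before left it, along the tool's axes as they then stand; what a row does not reach is not made up. A row lasts 1/12 s, in which the tool goes at most 41.7 mm and 7.16 degrees, less where a joint would pass 70% of its speed; a pose out of reach is approached as far as the arm can. A call is refused whole if a number of a shift passes 0.0417 or a number of a turn 0.125, either way. A call with a gripper value outside its range is refused whole. The fingers move at their own pace and stop on an object; "force" is the grip in N (left out, the last holds). Time passes only in rows, so rows that do not move let the fingers close. It gives the time, the measured TCP pose, the force and the opening at its end, in the units of the state.
- robot.get_obs(): the state, without advancing time (a new reading comes with each control period).
- robot.snapshot(name): name is "side" or "top" or "wrist"; returns a dict with "pixels" (384x512x3 uint8, red, green, blue), "range_z" (384x512 float32, m along the optical axis (not along the pixel's ray), 0 where there is no reading), "fx", "fy", "cx", "cy" (pixels), "world_to_cam" (4x4, takes a point from world to camera coordinates); the wrist camera has in their place "tool_from_camera" (4x4, takes a point from camera to tool coordinates, whose origin is the TCP and whose axes are the tool frame's). Camera axes: x right, y down, z forward; pixel columns grow to the right and rows downward; lengths in m; the calibration is good to about 2 mm. The wrist camera is an equidistant fisheye: a pixel r from the principal point sees the ray r / f radians off the axis. A picture is of the moment at which its call begins: read the wrist's pose just before it.
- robot.finish_job(): hands the job in, once; it reports no verdict.
The state is a dict: "clock": time; "qpos": joint angles; "joint_vel": joint speeds; "joint_efforts": joint torques, N m; "tcp_pos": TCP position; "ee_rot": TCP orientation; "contact_force": force on the tool from outside, world axes, zero at the start; "wrist_torque": the same for the moment, N m; "gripper_width": finger opening in m.
Only numpy, scipy, OpenCV 4.12 (cv2) and the standard library are available. Lean on these libraries where they do the work, as an engineer would, in place of code of your own. Each camera call takes 0.05 s, during which the arm holds its last target. There are 200 camera calls.

## Working session

There is one attempt and no reset: what is moved stays moved. The work goes in short steps, Python scripts to look and compute and a tool call to move; the robot and the scene stay as the last step left them, time stands still between calls to the robot, and variables do not carry over. Pictures are saved under pics/ and viewed, about 8 in all and at most 12, crops included, and the job is handed in when it is done.

Besides the shell and the picture viewer there is one more tool, called after "Request:" by a JSON object that holds its "api" and its "payload". send_rows: Moves the arm, as the interface text tells. Its arguments: {"type":"object","properties":{"commands":{"type":"array","items":{"type":"array"}},"force":{"type":"number"}},"required":["commands"]}

```bash
mkdir -p pics; cat > h.py <<'E'
import numpy as np, cv2
from plant import robot
def snap(n):
    s=robot.snapshot(n); np.savez(f'{n}.npz',**{k:np.asarray(v) for k,v in s.items()}); return s
def load(n): return np.load(f'{n}.npz')
def pt(s,u,v,z=None):
    T=np.linalg.inv(s['world_to_cam']); d=T[:3,:3]@np.array([(u-s['cx'])/s['fx'],(v-s['cy'])/s['fy'],1.]); o=T[:3,3]
    t=float(s['range_z'][int(v),int(u)]) if z is None else (z-o[2])/d[2]
    return o+t*d
E
python3 - <<'E'
from h import *
o=robot.get_obs(); print(o, robot.hold_point_z)
a=[]
for n in('top','side'):
    s=snap(n); a.append(cv2.cvtColor(s['pixels'],cv2.COLOR_RGB2BGR))
    print(n,s['fx'],s['cx'],s['cy'],np.linalg.inv(s['world_to_cam']).round(3))
cv2.imwrite('pics/1.png',a[0]);cv2.imwrite('pics/2.png',a[1])
E
```

```text
{'clock': 0.0, 'qpos': array([-1.23397043e+00,  4.23862848e-01,  1.63066231e+00, -2.01393414e-06,
        1.08860564e+00, -1.89945490e-02]), 'joint_vel': array([-0.00049904, -0.00148543, -0.00114856,  0.00015575, -0.00039989,
        0.00021569]), 'joint_efforts': array([-8.33499289e-04, -5.57390177e+01, -2.81747532e+01,  5.23537506e-05,
        7.16952811e-03,  2.10411724e-05]), 'tcp_pos': array([ 0.21757521, -0.5853372 ,  0.23054283]), 'ee_rot': array([ 0.58091277, -0.58027611,  0.40406178, -0.40317995]), 'contact_force': array([ 0.58946747,  0.1318924 , -0.51442872]), 'wrist_torque': array([-0.02337035, -0.02166342,  0.015257  ]), 'gripper_width': 0.0854045183051758} 0.0187
top 362.25602513297304 255.4643024832593 190.49203892198696 [[-0.018 -0.992  0.122  0.454]
 [-1.     0.02   0.019  0.022]
 [-0.021 -0.121 -0.992  0.951]
 [ 0.     0.     0.     1.   ]]
side 393.4405089137082 254.9565265577966 196.35506426990094 [[-0.984 -0.121  0.127  0.419]
 [-0.174  0.569 -0.804  0.713]
 [ 0.025 -0.813 -0.581  0.596]
 [ 0.     0.     0.     1.   ]]
```

View pics/1.png

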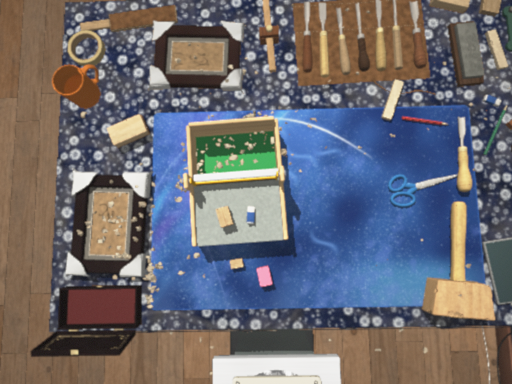

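View pics/2.png

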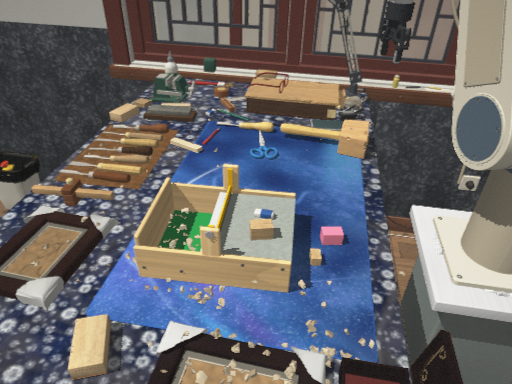

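Candidates for the offcut (top view): wood block on the deck (224,216); small wood cube in front of the chute (237,264); pink block (264,276); big wood block at the left (128,130). The one on the deck fits. I'll check it in a close crop.

```bash
python3 - <<'E'
from h import *
s=load('top'); im=cv2.cvtColor(s['pixels'],cv2.COLOR_RGB2BGR)
c=im[105:285,170:305]; cv2.imwrite('pics/3.png',cv2.resize(c,None,fx=4.4,fy=3.3*4/3/1.0 if 0 else 3.3,interpolation=cv2.INTER_CUBIC))
# height map of points -> masks
T=np.linalg.inv(s['world_to_cam']); v,u=np.mgrid[:384,:512]; r=s['range_z']
P=np.stack([(u-s['cx'])/s['fx']*r,(v-s['cy'])/s['fy']*r,r],-1)@T[:3,:3].T+T[:3,3]
sub=(u>175)&(u<300)&(v>105)&(v<285)
def rect(m,name,mn=15):
    m=(m&sub).astype(np.uint8); n,l,st,ce=cv2.connectedComponentsWithStats(m)
    for i in range(1,n):
        if st[i,4]>=mn:
            q=P[l==i]; R=cv2.minAreaRect((q[:,:2]*1000).astype(np.float32)); print(name,st[i,4],ce[i].round(1),'med',np.median(q,0).round(4),R)
z=P[...,2]; rr=(u>197)&(u<282)&(v>188)&(v<238)
print('deck z',np.median(z[rr]))
rect((z>.092)&(z<.11)&rr,'offcut')
rect((z>.0775)&(z<.09)&rr,'eraser')
rect((z>.073)&(z<.087)&~rr,'panels',60)
rect((z>.115)&(z<.16),'cheek',5)
E
```

```text
deck z 0.06954573756066218
offcut 249 [223.9 216.2] med [0.4993 0.1132 0.099 ] ((499.0747985839844, 113.74044799804688), (44.8651123046875, 30.11972999572754), 15.568645477294922)
eraser 20 [280.8 196.2] med [ 0.5474 -0.0229  0.0794] ((543.7662963867188, -21.836145401000977), (2.49776029586792, 38.74806213378906), 88.80191802978516)
eraser 131 [250.4 214.7] med [0.5016 0.0523 0.0817] ((502.9697570800781, 51.375511169433594), (16.977458953857422, 41.065704345703125), 89.09296417236328)
panels 566 [231.4 141.5] med [0.6917 0.1087 0.0787] ((668.3984985351562, 91.58867645263672), (136.19241333007812, 229.9799346923828), 3.2631139755249023)
panels 98 [234.7 181.6] med [0.5836 0.089  0.0782] ((583.466552734375, 89.04798889160156), (4.111184120178223, 193.01364135742188), 4.059045314788818)
panels 205 [283.5 213. ] med [ 0.5002 -0.0281  0.0791] ((510.4869689941406, -27.52838897705078), (135.44183349609375, 10.207802772521973), 3.2534265518188477)
panels 252 [192.7 217.5] med [0.4984 0.1908 0.0786] ((503.2842102050781, 191.98338317871094), (146.2941436767578, 11.704499244689941), 3.107586622238159)
cheek 107 [280.9 173.7] med [ 0.5907 -0.0213  0.14  ] ((591.2052001953125, -20.20471954345703), (20.349422454833984, 33.99787902832031), 89.13316345214844)
cheek 125 [186.6 180.8] med [0.5788 0.194  0.1391] ((579.848388671875, 193.8664093017578), (35.11249923706055, 20.420305252075195), 6.845574855804443)
```

View pics/3.png

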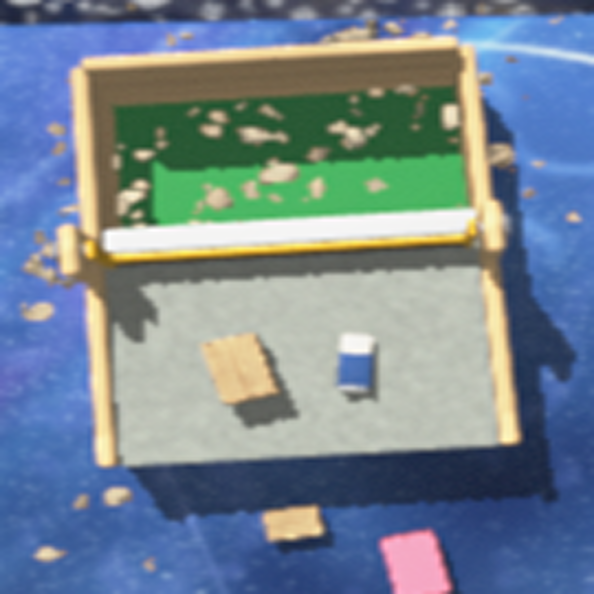

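The crop shows the offcut at (240,368), the eraser at (356,362) to its right and the shut flap along row 245. The choice stands. Next I work out the approach.

```bash
cat >> h.py <<'E'
from scipy.spatial.transform import Rotation as Ro
O=np.array([.586,.087]); YAW=.054
c,s_=np.cos(YAW),np.sin(YAW); C=np.array([[c,-s_],[s_,c]])
def w(x,y): return O+C@[x,y]
def ch(p): return C.T@(np.asarray(p)[:2]-O)
def plan(x,y,z):
    o=robot.get_obs(); q=o['ee_rot']; R=Ro.from_quat([q[1],q[2],q[3],q[0]]).as_matrix()
    d=np.r_[w(x,y),z]-o['tcp_pos']
    f=np.arctan2(R[1,0],R[0,0]); t=(YAW+np.pi/2-f+np.pi/2)%np.pi-np.pi/2   # world yaw needed
    print('t',o['clock'],'chute',ch(o['tcp_pos']).round(4),'z',o['tcp_pos'][2].round(4),'F',o['contact_force'].round(1),'w',o['gripper_width'].round(4))
    print('shift tool',(R.T@d).round(4),'yaw world',round(t,3),'turn about tool y',round(t*R[2,1],3)); return R
E
python3 -c "
from h import *
print(plan(-.138,.032,.231).round(3)); print(w(-.138,.032))"
```

```text
Traceback (most recent call last):
  File "h.py", line 19, in plan
    print('t',o['clock'],'chute',ch(o['tcp_pos']).round(4),'z',o['tcp_pos'][2].round(4),'F',o['contact_force'].round(1),'w',o['gripper_width'].round(4))
                                                                                                                            ^^^^^^^^^^^^^^^^^^^^^^^^
AttributeError: 'float' object has no attribute 'round'
```

```bash
sed -i "s/o\['gripper_width'\].round(4)/round(o['gripper_width'],4)/" h.py
python3 -c "
from h import *
print(plan(-.138,.032,.231).round(3)); print(w(-.138,.032))"
```

```text
t 0.1 chute [-0.4042 -0.6515] z 0.2306 F [ 0.1 -0.4 -0.6] w 0.0855
shift tool [-5.735e-01  4.000e-04  4.574e-01] yaw world -0.302 turn about tool y 0.302
[[ 0.348 -0.001  0.937]
 [-0.937  0.001  0.348]
 [-0.001 -1.    -0.   ]]
[0.44647399 0.11150498]
```

Request:
{"api": "send_rows", "payload": {"commands": [[0,[-0.0287,0,0.0229],0],[0,[-0.0287,0,0.0229],0],[0,[-0.0287,0,0.0229],0],[0,[-0.0287,0,0.0229],0],[0,[-0.0287,0,0.0229],0],[0,[-0.0287,0,0.0229],0],[0,[-0.0287,0,0.0229],0],[0,[-0.0287,0,0.0229],0],[0,[-0.0287,0,0.0229],0],[0,[-0.0287,0,0.0229],0],[0,[-0.0287,0,0.0229],0],[0,[-0.0287,0,0.0229],0],[0,[-0.0287,0,0.0229],0],[0,[-0.0287,0,0.0229],0],[0,[-0.0287,0,0.0229],0],[0,[-0.0287,0,0.0229],0],[0,[-0.0287,0,0.0229],0],[0,[-0.0287,0,0.0229],0],[0,[-0.0287,0,0.0229],0],[0,[-0.0287,0,0.0229],0]]}}

```text
clock: 1.77
tcp_pos: [0.447, 0.1137, 0.2312]
ee_rot: [-0.581, 0.581, -0.404, 0.403]
contact_force: [0.2, -0.0, 0.6]
gripper_width: 0.0002
```

Request:
{"api": "send_rows", "payload": {"commands": [[0,[0,0,0],0.1],[0,[0,0,0],0.1],[0,[0,0,0],0.102],[0,[0,0,0],0],[0,[0,0,0],0]]}}

```text
clock: 2.18
tcp_pos: [0.4469, 0.1118, 0.2311]
ee_rot: [-0.514, 0.514, -0.486, 0.485]
contact_force: [-0.9, -0.3, -0.5]
gripper_width: 0.0
```

```bash
python3 -c "
from h import *
print(plan(-.138,.032,.083).round(3))
s=snap('wrist'); print(s['fx'],s['cx'],s['cy'],s['tool_from_camera'].round(3))
cv2.imwrite('pics/4.png',cv2.cvtColor(s['pixels'],cv2.COLOR_RGB2BGR))"
```

```text
t 2.1833 chute [-0.1376  0.0322] z 0.2311 F [-0.9 -0.3 -0.5] w 0.0
shift tool [ 0.0002  0.1481 -0.0003] yaw world -0.003 turn about tool y 0.003
[[ 0.057 -0.001  0.998]
 [-0.998 -0.     0.057]
 [ 0.    -1.    -0.001]]
297.3186396354542 256.34204823845363 191.57884693479582 [[ 1.     0.001  0.002 -0.   ]
 [-0.001 -0.295  0.955 -0.143]
 [ 0.001 -0.955 -0.295  0.075]
 [ 0.     0.     0.     1.   ]]
```

View pics/4.png

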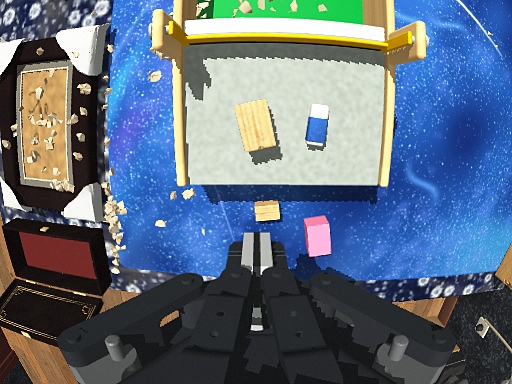

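The wrist view shows the offcut at (256,126), straight ahead of the fingertips at (256,240), with the eraser clear to the right at (318,125). Descending now.

Request:
{"api": "send_rows", "payload": {"commands": [[0,[0,0.03,0],0],[0,[0,0.03,0],0],[0,[0,0.03,0],0],[0,[0,0.03,0],0],[0,[0,0.018,0],0],[0,[0,0.009,0],0],[0,[0,0,0],0],[0,[0,0,0],0]]}}

```text
clock: 2.9
tcp_pos: [0.4473, 0.1117, 0.0846]
ee_rot: [-0.513, 0.513, -0.486, 0.486]
contact_force: [-0.2, -0.6, 0.4]
gripper_width: 0.0003
```

Request:
{"api": "send_rows", "payload": {"commands": [[0,[0,0,0.006],0],[0,[0,0,0.006],0],[0,[0,0,0.006],0],[0,[0,0,0.006],0],[0,[0,0,0.006],0],[0,[0,0,0.006],0],[0,[0,0,0.006],0],[0,[0,0,0.006],0],[0,[0,0,0.006],0],[0,[0,0,0.006],0],[0,[0,0,0],0]]}}

```text
clock: 3.82
tcp_pos: [0.5086, 0.1151, 0.0844]
ee_rot: [0.514, -0.513, 0.486, -0.487]
contact_force: [0.2, 0.4, 0.8]
gripper_width: -0.0
```

```bash
python3 -c "
from h import *
plan(.03,.032,.084)
s=snap('side');t=snap('top')
a=cv2.cvtColor(s['pixels'],cv2.COLOR_RGB2BGR)[150:300,120:320];b=cv2.cvtColor(t['pixels'],cv2.COLOR_RGB2BGR)[110:260,150:350]
cv2.imwrite('pics/5.png',cv2.resize(np.hstack([a,b]),None,fx=2,fy=2,interpolation=cv2.INTER_CUBIC))"
```

```text
t 3.8167 chute [-0.0758  0.0323] z 0.0844 F [0.2 0.4 0.8] w -0.0
shift tool [0.0002 0.0006 0.1058] yaw world 0.0 turn about tool y -0.0
```

View pics/5.png

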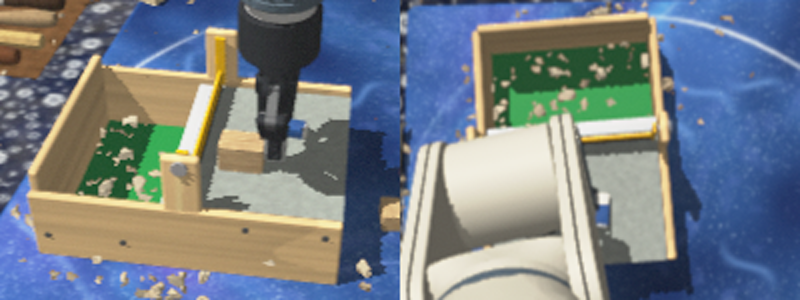

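The side view shows the offcut at (242,150), flush ahead of the fingers and just short of the flap. The eraser at (295,128) is unmoved. I keep pushing, under the flap.

Request:
{"api": "send_rows", "payload": {"commands": [[0,[0,0,0.005],0],[0,[0,0,0.005],0],[0,[0,0,0.005],0],[0,[0,0,0.005],0],[0,[0,0,0.005],0],[0,[0,0,0.005],0],[0,[0,0,0.005],0],[0,[0,0,0.005],0],[0,[0,0,0.005],0],[0,[0,0,0.005],0],[0,[0,0,0.005],0],[0,[0,0,0],0]]}}

```text
clock: 4.92
tcp_pos: [0.5633, 0.1181, 0.0845]
ee_rot: [0.514, -0.513, 0.486, -0.487]
contact_force: [0.6, -0.3, -0.5]
gripper_width: 0.0006
```

```bash
python3 -c "
from h import *
plan(.03,.032,.084)
s=snap('side')
a=cv2.cvtColor(s['pixels'],cv2.COLOR_RGB2BGR)[150:300,120:320]
cv2.imwrite('pics/6.png',cv2.resize(a,None,fx=3,fy=3,interpolation=cv2.INTER_CUBIC))"
```

```text
t 4.9167 chute [-0.021   0.0322] z 0.0845 F [ 0.6 -0.3 -0.5] w 0.0006
shift tool [0.0002 0.0005 0.051 ] yaw world 0.0 turn about tool y -0.0
```

View pics/6.png

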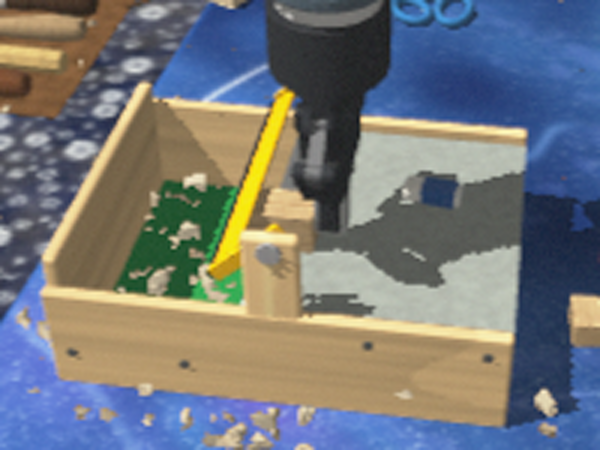

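The flap (240,190) is held open by the offcut (290,210), which is still on the deck. Now over the sill, pause, and draw back.

Request:
{"api": "send_rows", "payload": {"commands": [[0,[0,0,0.005],0],[0,[0,0,0.005],0],[0,[0,0,0.005],0],[0,[0,0,0.005],0],[0,[0,0,0.005],0],[0,[0,0,0.005],0],[0,[0,0,0.005],0],[0,[0,0,0.005],0],[0,[0,0,0.005],0],[0,[0,0,0.005],0],[0,[0,0,0],0],[0,[0,0,0],0],[0,[0,0,0],0]]}}

```text
clock: 6.05
tcp_pos: [0.6086, 0.1204, 0.0833]
ee_rot: [-0.511, 0.515, -0.488, 0.485]
contact_force: [-10.9, -0.4, 4.0]
gripper_width: -0.0001
```

```bash
python3 -c "
from h import *
plan(-.1,.032,.084)
s=snap('side')
a=cv2.cvtColor(s['pixels'],cv2.COLOR_RGB2BGR)[150:300,120:320]
cv2.imwrite('pics/7.png',cv2.resize(a,None,fx=3,fy=3,interpolation=cv2.INTER_CUBIC))"
```

```text
t 6.05 chute [0.0243 0.0321] z 0.0833 F [-10.9  -0.4   4. ] w -0.0001
shift tool [ 1.000e-04  3.000e-04 -1.243e-01] yaw world 0.0 turn about tool y -0.0
```

View pics/7.png

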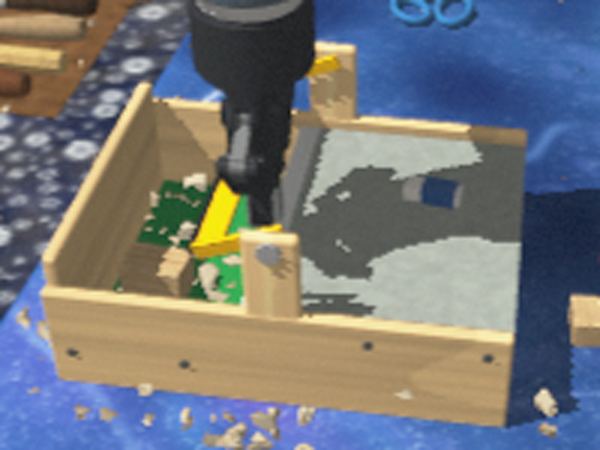

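The offcut lies in the tray at (160,270). The fingers are pressing on the open flap with about 11 N, so I draw them straight back, then up.

Request:
{"api": "send_rows", "payload": {"commands": [[0,[0,0,-0.01],0],[0,[0,0,-0.01],0],[0,[0,0,-0.01],0],[0,[0,0,-0.01],0],[0,[0,0,-0.01],0],[0,[0,0,-0.015],0],[0,[0,0,-0.015],0],[0,[0,0,-0.015],0],[0,[0,0,-0.015],0],[0,[0,0,-0.01],0],[0,[0,0,0],0],[0,[0,-0.03,0],0],[0,[0,-0.04,0],0],[0,[0,-0.04,0],0],[0,[0,-0.04,0],0],[0,[0,0,0],0]]}}

```text
clock: 7.43
tcp_pos: [0.4972, 0.1152, 0.2422]
ee_rot: [0.517, -0.509, 0.483, -0.489]
contact_force: [1.3, 0.7, 0.9]
gripper_width: -0.0002
```

Request:
{"api": "send_rows", "payload": {"commands": [[0,[0.03,0,-0.01],0],[0,[0.04,0,-0.01],0],[0,[0.04,0,0],0],[0,[0.04,0,0],0],[0,[0.04,0,0],0],[0,[0.04,0,0],0],[0,[0.04,0,0],0],[0,[0.04,0,0],0],[0,[0.03,0,0],0],[0,[0,0,0],0],[0,[0,0,0],0],[0,[0,0,0],0]]}}

```text
clock: 8.43
tcp_pos: [0.4903, -0.2263, 0.234]
ee_rot: [0.513, -0.513, 0.487, -0.486]
contact_force: [0.2, 0.2, -1.2]
gripper_width: 0.0002
```

```bash
python3 -c "
from h import *
plan(-.1,.032,.084)
s=snap('side');t=snap('top')
a=cv2.cvtColor(s['pixels'],cv2.COLOR_RGB2BGR)[150:300,120:320];b=cv2.cvtColor(t['pixels'],cv2.COLOR_RGB2BGR)[110:260,150:350]
cv2.imwrite('pics/8.png',cv2.resize(np.hstack([a,b]),None,fx=2,fy=2,interpolation=cv2.INTER_CUBIC))
# eraser: blue on deck in top
h=cv2.cvtColor(t['pixels'],cv2.COLOR_RGB2HSV)
for u,v in((250.4,214.7),): print('eraser region z',t['range_z'][210:220,247:254].mean())
T=np.linalg.inv(t['world_to_cam']); v,u=np.mgrid[:384,:512]; r=t['range_z']
P=np.stack([(u-t['cx'])/t['fx']*r,(v-t['cy'])/t['fy']*r,r],-1)@T[:3,:3].T+T[:3,3]; z=P[...,2]
m=(z>.0775)&(z<.09)&(u>200)&(u<276)&(v>192)&(v<238); print('eraser',m.sum(),cv2.minAreaRect((P[m][:,:2]*1000).astype(np.float32)))
"
```

```text
t 8.4333 chute [-0.1125 -0.3077] z 0.234 F [ 0.2  0.2 -1.2] w 0.0002
shift tool [-0.3397  0.1502  0.0122] yaw world 0.001 turn about tool y -0.001
eraser region z 0.85629445
eraser 133 ((502.8818054199219, 51.377418518066406), (16.950883865356445, 41.03192138671875), 89.10025787353516)
```

View pics/8.png

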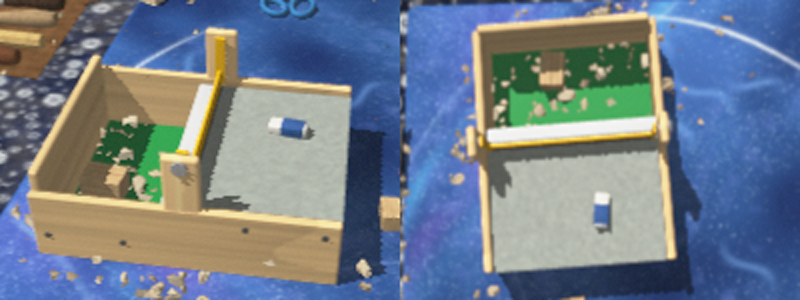

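The flap hangs shut, the offcut is in the tray (top crop 551,68), and the eraser has not moved (0.1 mm). The arm is clear of everything, so I hand in.

```bash
python3 -c "
from plant import robot
print(robot.finish_job())"
```

```text
the job is handed in; nothing more can be done
None
```

I pushed the offcut with the shut fingertips along the deck, under the flap and over the sill into the tray. Then I drew the fingers back, lifted them and moved the arm clear, and handed the job in at about 8.5 s.

In the last pictures the offcut lay in the tray near the end wall and the flap looked shut, as it did at the start. The eraser measured within 0.1 mm of where it began.

- **Flap contact:** at the end of the push the fingers pressed on the open flap with about 11 N. This went away as they drew back and is well under the 40 N limit.
- **Not measured:** I judged the flap angle and the offcut's rest position by eye from the pictures. The hand-in gave no verdict.

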